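Back the carving turntable off by one ratchet notch

ROBOT

A 6-joint arm with a two-finger parallel gripper is mounted at the origin on the work surface. World frame = base frame: x ahead of the robot, y to its left, z up, the work surface at z = 0. Lengths are in mm, angles in rad, forces in N, time in s.
With the tool pointing down it reaches from about 275 to 875 mm from the base axis. Payload 12.5 kg.
Tool frame: the origin (TCP) lies midway between the tips of the shut fingers; the grasp point (between the pads) lies 19 mm behind it (robot.tcp_to_grasp is the distance from the TCP to the grasp point, in mm); z points along the fingers, y is the line along which they close (so a half turn about z gives the same grasp; the last joint's range is limited). The gripper opens to 85 mm and grips with 20 to 120 N. Pads are 22 mm wide; open, the fingers measure 114 mm over their backs; the gripper's body (76 mm by 85 mm) begins 54 mm behind the grasp point. The pads swing forward as they close: fully open they stand 13 mm farther back than shut.
Start: joints at [1.185, 0.351, 1.652, -0, 1.139, -0.085], TCP at [162.925, 525.3, 204.79] pointing down, gripper open.
Joint ranges: [-2.75, 2.75], [-0.79, 2.1], [0.01, 2.65], [-1.57, 4.71], [0.07, 3.14], [-2.87, 2.87]. Speed limits (rad/s): [2.22, 2.22, 2.79, 3.14, 3.14, 3.14].

INTERFACE

Orientations are given as [roll, pitch, yaw] about the fixed x, y, z axes, in that order (R = Rz(yaw) Ry(pitch) Rx(roll)).
In Python, from workcell import sensors, eyes, hand_in, robot gives the robot as it stands.
- The arm moves only by the tool apply_moves, never from a script. Its argument "steps" is a list of rows, each a list of 5 numbers: the finger opening in mm, from 0 to 85.4, then the shift along the tool's x, y, z in mm, then the turn about the tool's z in rad. In form: [[jaw, dx, dy, dz, yaw], ...]. A call has exactly 8 rows; each row is the pose to reach, as a shift and turn from the pose commanded when the call began, along the tool's axes at that moment; what a row does not reach only later rows make up. A row lasts 1/10 s, in which the tool goes at most 50 mm and 8.59 degrees, less where a joint would pass 70% of its speed; a pose out of reach is approached as far as the arm can. A call with a gripper value outside its range is refused whole. The fingers move at their own pace and stop on an object; "force" is the grip in N (left out, the last holds). Time passes only in rows, so rows that repeat a pose let the fingers close, or fill a call up. It gives the time, the measured TCP pose, the force, the opening and the grip force at its end, in the units of the state.
- sensors.sense(): the state, without advancing time (a new reading comes with each control period).
- eyes.read_camera(name): name is "side" or "top" or "wrist"; returns the picture (384x512x3 uint8, red, green, blue); there is no depth.
- eyes.camera_model(name): a dict with "vertical_fov" (degrees; the focal length in pixels is half the picture's height over the tangent of half this angle, whatever the lens; pixels are square), "cx", "cy" (the principal point, pixels), "rvec" (rotation vector, rad) and "tvec" (3), from world to camera coordinates, as OpenCV has them. Camera axes: x right, y down, z forward; pixel columns grow to the right and rows downward; lengths in mm; the calibration is good to about 2 mm. A picture is of the moment at which its call begins: read the wrist's pose just before it. camera_model takes no time and is no camera call; for the wrist camera it gives the pose at the moment of the call.
- hand_in(): hands the job in; it is judged then, once.
Trained networks look in the newest picture that a camera, given by its name, has taken for a name from the list of things; names that differ only in an ending like _2 or _b are one class to them, and where a whole thing is asked for, a point or a joint stands for the part that bears it (a point fixed in the world has none). Each returns a list of dicts, best first, with "score" (0 to 1); they miss things now and then, are a little off and sometimes report something else, mostly with a low value. They report only what shows in the picture. A call takes as long as a camera call. They do not tell look-alikes from the thing itself.
- eyes.recognise(camera, thing): "location" ([column, row] as shares, 0 to 1, of the picture: columns of its width, rows of its height, amid what is visible of it).
- eyes.outline_of(camera, thing): "pixels" (384x512 bool, what is visible of it) and "location" ([column, row] as shares, 0 to 1, of the picture: columns of its width, rows of its height, amid what is visible of it).
- eyes.landmark_of(camera, thing): "location" ([column, row] as shares, 0 to 1, of the picture: columns of its width, rows of its height: a listed point, or the origin of a listed thing).
The state is a dict: "clock": time; "joints": joint angles; "dq": joint speeds; "effort": joint torques, N m; "eef_pos": TCP position; "ee_rot": TCP orientation; "force": force on the tool from outside, world axes, zero at the start; "moment": the same for the moment, N m; "width": finger opening in mm; "gripper_force": force on a finger pad.
Only numpy, scipy, OpenCV 4.12 (cv2) and the standard library are available. Lean on these libraries where they do the work, as an engineer would, in place of code of your own. Each camera call takes 0.05 s, during which the arm holds its last target. There are 200 camera calls.

TASK

The carving turntable has to go back by one notch. With a fingertip push the red ball of the pawl lever over, away from the turntable, so that the pawl lifts out of its notch; then push the turntable by its blue peg one notch backward (clockwise seen from above), and tip the red ball back so that the pawl drops fully home in that next notch. Only push with the fingers, pick nothing up: the carving stays lying on the turntable, and leave the jar, the tin and the mallet where they stand.

Things in the scene. Friction and masses are not known exactly. Their poses are not given: they have to be found in the camera images.
- stand: green fixed base of the carving stand, a 284 mm disc 24 mm thick with a tongue that carries the pawl. Origin on the bench under the turntable axis; z up. The pawl stands on its -y side: the pawl's pivot lies at (0, -175, 62) mm in this frame and the pawl swings in the y-z plane of this frame. The stand is fixed but its place and yaw differ from run to run.
- hub (a point): centre of the plywood top of the turntable, on its vertical axis, 60 mm above the bench. The plywood disc has radius 108 mm; round it lies a steel ring (outer radius 140 mm) with 12 saw teeth 12 mm high, tops 52 mm above the bench.
- peg (a point): middle of the blue upright peg by which the turntable is pushed: 14 mm in diameter, standing from 60 to 100 mm above the bench, 96 mm from the axis (this point is 80 mm above the bench). At joint value 0 it stands on the +y side of the stand frame, opposite the pawl.
- wheel (a joint): turntable angle in rad, positive = backward = clockwise seen from above. 0 = the pawl is in the middle of the notch it starts in; the play in a notch is about +-0.11 (starts within +-0.06); the next notch back is at 0.524 (30 degrees). While the pawl is down, its teeth stop it going backward. It turns stiffly (about 2 N at the peg) and stays where it is left.
- pawl (a joint): pawl angle in rad about its level pivot: 0 = nose fully home in a notch, 1.05 = thrown fully over, away from the turntable, against its stop. The nose is clear of the teeth above about 0.3. The weighted ball makes it tip over by itself: below about 0.62 it falls back towards 0, above that it falls to 1.05 and stays there. Pushing takes under 1 N. If it comes down on a tooth instead of in a notch it rests on it at up to 0.24; turning the table a little then lets it drop in.
- ball (a point): centre of the red ball (25 mm in diameter) on the pawl's steel lever (8 mm thick), 65 mm from the pivot. With the pawl home the lever leans 30 degrees towards the turntable, the ball 142 mm from the turntable axis and 118 mm above the bench; thrown over, it leans 30 degrees the other way, the ball 208 mm from the axis and 118 mm high; in between it rises to 127 mm.
- nose (a point): lower end of the orange pawl's nose (11 mm wide), the part that sits in a notch of the ring; about 125 mm from the axis when home.
- pivot (a point): pivot of the pawl, 62 mm above the bench, 175 mm from the turntable axis. It is fixed to the stand.
- carving_mid (a point): middle of a loose wooden fish carving lying flat near the centre of the turntable, about 105 x 54 mm, 22 mm thick (top 82 mm above the bench), nothing of it farther than 68 mm from the axis. It rides round with the turntable.
- jar_mid (a point): middle of a loose amber jar with a red lid, 64 mm in diameter, 100 mm tall. Leave alone.
- tin_mid (a point): middle of a loose blue tin, 74 mm in diameter, 90 mm tall. Leave alone.
- mallet_mid (a point): middle of the head of a loose wooden carver's mallet standing on its head, 72 mm in diameter, handle up to 185 mm. Leave alone.
Mind the look-alikes: they are no part of the job. There is more than one size of the part that bears carving_mid; the job needs the largest.

How it is judged:
By the outcome, as a careful person would: the job done as asked, in the order asked, and still so for the second after the job is handed in, with the robot touching nothing.
It also fails if it takes over 61 s, if anything falls off the work surface, if the arm or the gripper's body presses on something with over 40 N, if the wrist force passes 120 N, or if a joint passes its speed limit or range.

## Working session

There is one attempt and no reset: what is moved stays moved. The work goes in short steps, Python scripts to look and compute and a tool call to move; the robot and the scene stay as the last step left them, time stands still between calls to the robot, and variables do not carry over. Pictures are saved under pics/ and viewed, at most 13 in all, crops included, and the job is handed in when it is done.

Besides the shell and the picture viewer there is one more tool, called after "Request:" as a command line: name --pt "numbers of a row" for each row, then --argument value for the rest. apply_moves: Moves the arm, as the interface text tells. Its arguments: {"type":"object","properties":{"steps":{"type":"array","items":{"type":"array","items":{"type":"number"}}},"force":{"type":"number"}},"required":["steps"]}

```bash
mkdir -p pics; ls; python3 - <<'E'
from workcell import sensors, eyes
import cv2,numpy as np
s=sensors.sense(); print(s['clock'],s['eef_pos'],s['ee_rot'],s['width'],s['force'])
ims=[]
for c in ['top','side']:
    im=eyes.read_camera(c); cv2.imwrite(f'pics/{c}0.png',im[...,::-1])
    m=eyes.camera_model(c); print(c,m)
    for t in ['hub','peg','ball','nose','pivot','carving_mid','stand','jar_mid','tin_mid','mallet_mid']:
        r=eyes.landmark_of(c,t); print(t,[(round(d['score'],2),round(d['location'][0]*512,1),round(d['location'][1]*384,1)) for d in r[:4]])
E
```

```text
pics
0.0 [162.79451357 524.97563787 204.2400491 ] [-3.14041626e+00 -9.49904247e-05  2.84076072e+00] 85.42273980611095 [ 0.63377425 -0.78400327 -0.20400939]
top {'vertical_fov': 51.81603997732492, 'cx': 262.5220053650465, 'cy': 189.76864056873134, 'rvec': array([ 2.14275901, -2.10232328,  0.13527285]), 'tvec': array([126.21056071, 616.8611231 , 897.88323463])}
hub [(0.69, 324.0, 232.8)]
peg []
ball [(0.74, 393.9, 227.3)]
nose [(0.78, 379.0, 231.2)]
pivot [(0.63, 399.2, 230.9), (0.24, 325.2, 230.8)]
carving_mid [(0.91, 324.8, 226.6), (0.88, 365.6, 118.5), (0.68, 316.9, 129.6)]
stand [(0.61, 322.2, 231.4)]
jar_mid [(0.67, 175.6, 261.5)]
tin_mid [(0.65, 167.8, 178.3), (0.6, 395.0, 226.6)]
mallet_mid [(0.55, 176.2, 216.8), (0.24, 375.9, 228.8)]
side {'vertical_fov': 57.350643641676314, 'cx': 250.68066115435442, 'cy': 197.20572299875442, 'rvec': array([ 2.26439979, -0.69990969,  0.26686776]), 'tvec': array([-452.24080402,  414.65976686,  694.45247624])}
hub [(0.71, 244.9, 269.1)]
peg [(0.62, 225.1, 236.4)]
ball [(0.8, 281.6, 298.9), (0.32, 242.8, 278.5)]
nose [(0.98, 275.3, 309.7)]
pivot [(0.62, 291.4, 322.4)]
carving_mid [(0.87, 360.8, 256.7), (0.53, 318.8, 229.7)]
stand [(0.77, 243.8, 276.8)]
jar_mid [(0.66, 158.9, 196.0)]
tin_mid [(0.85, 209.1, 168.9)]
mallet_mid [(0.84, 194.0, 182.7)]
```

```bash
python3 -c "
import cv2
for c in ['top','side']: cv2.imwrite(f'pics/{c}0b.png',cv2.resize(cv2.imread(f'pics/{c}0.png'),(800,600),interpolation=cv2.INTER_CUBIC))"
```

```text
(no output)
```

View pics/top0b.png

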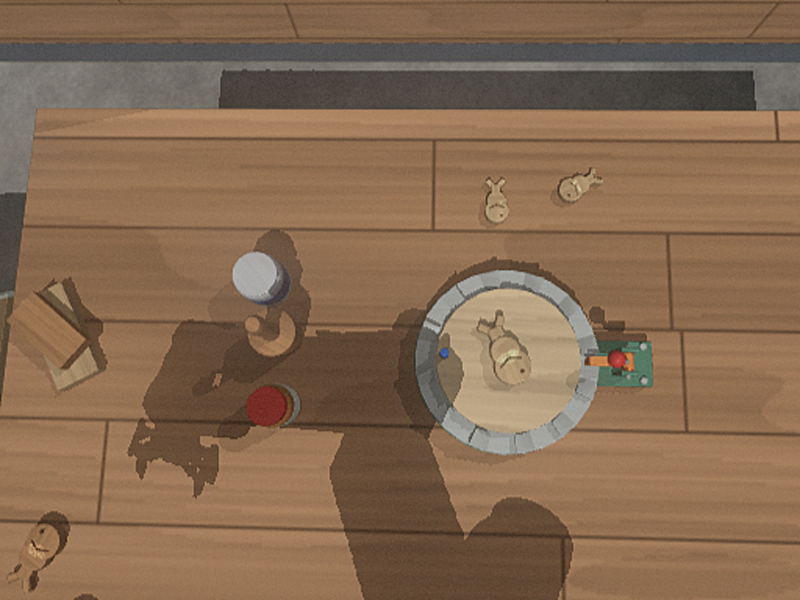

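View pics/side0b.png

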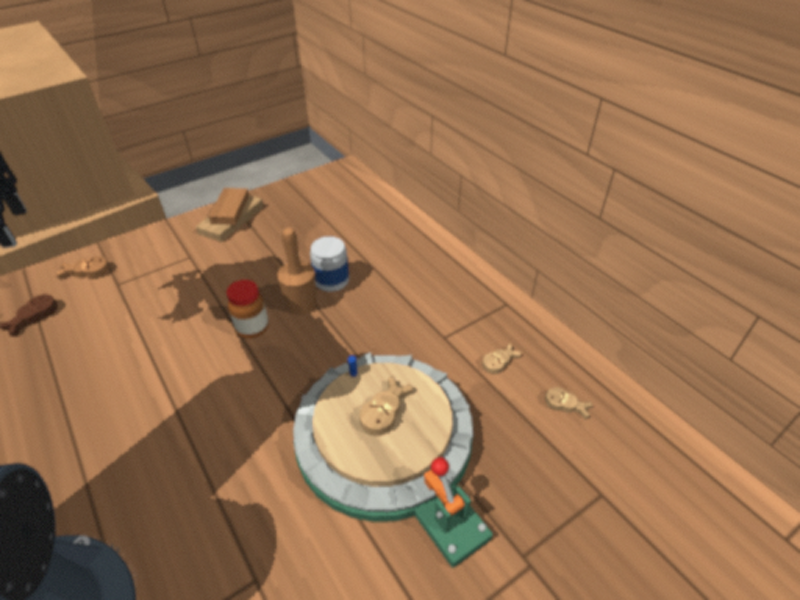

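The top view shows the turntable at (324,232) px of 512x384, with the red ball at (394,228) and the blue peg at (284,226). Tin (167,178), mallet (173,212) and jar (172,260) stand to the left. The only turntable carries the large fish; the look-alikes are smaller fish lying on the bench at top (317,128), (366,118) and (27,350). The side view confirms one stand, with ball (281,299) and peg (225,235).

```bash
cat > h.py <<'E'
import numpy as np,cv2
from workcell import eyes
def cam(c):
    m=eyes.camera_model(c); f=192/np.tan(np.radians(m['vertical_fov']/2))
    K=np.array([[f,0,m['cx']],[0,f,m['cy']],[0,0,1.]]); R=cv2.Rodrigues(m['rvec'])[0]
    return K,R,np.array(m['tvec'],float)
def atz(c,u,v,z):
    K,R,t=cam(c); d=R.T@np.linalg.inv(K)@[u,v,1]; o=-R.T@t
    return o+d*(z-o[2])/d[2]
def tri(p,q):
    A=[cam(c) for c in('top','side')]
    P=[K@np.c_[R,t] for K,R,t in A]
    X=cv2.triangulatePoints(P[0],P[1],np.array(p,float),np.array(q,float))[:,0]; return X[:3]/X[3]
def proj(c,X):
    K,R,t=cam(c); x=K@(R@np.array(X,float)+t); return x[:2]/x[2]
E
python3 - <<'E'
from h import *
np.set_printoptions(precision=1,suppress=True)
for n,z,p,q in [('hub',60,(324,232.8),(244.9,269.1)),('ball',118,(394.6,228.5),(281.6,298.9)),('pivot',62,(399.2,230.9),(291.4,322.4)),('nose',45,(379,231.2),(275.3,309.7)),('peg',80,(284,226),(225.1,235.5)),
 ('stand',0,(322.2,231.4),(243.8,276.8)),('jar',50,(175.6,261.5),(158.9,196)),('tin',45,(167.8,178.3),(209,169)),('mallet',36,(176.2,216.8),(194,182.7))]:
    print(n,atz('top',*p,z),atz('side',*q,z),tri(p,q))
import cv2
# refine by colour: red ball
for c in('top','side'):
    im=cv2.imread(f'pics/{c}0.png').astype(int); b,g,r=im[...,0],im[...,1],im[...,2]
    for nm,m in [('red',(r>110)&(g<r*.35)&(b<r*.35)),('blue',(b>70)&(r<b*.5)&(g<b*.6))]:
        n,l,s,ce=cv2.connectedComponentsWithStats(m.astype('uint8'))
        print(c,nm,[(s[i].tolist(),ce[i].round(1).tolist()) for i in range(1,n) if s[i,4]>5])
E
```

```text
hub [513.9  -7.7  60. ] [518.3 -16.9  60. ] [517.5 -10.2  50.6]
ball [ 523.1 -153.5  118. ] [ 521.2 -153.   118. ] [ 522.3 -153.2  117.7]
pivot [ 521.6 -180.5   62. ] [ 526.  -184.9   62. ] [ 524.1 -182.7   58.5]
nose [ 521.  -138.6   45. ] [ 520.9 -135.8   45. ] [ 520.3 -137.5   48.6]
peg [526.5  85.9  80. ] [525.1  83.9  80. ] [526.5  85.9  77.1]
stand [520.5 -10.6   0. ] [523.7  -0.4   0. ] [519.3  -8.7  14.9]
jar [440.2 339.   50. ] [451.6 346.1  50. ] [444.2 334.8  62.4]
tin [640.  370.9  45. ] [636.  374.1  45. ] [637.6 371.   47.2]
mallet [546.8 347.1  36. ] [569.6 353.   36. ] [553.6 340.5  51.3]
top red [([395, 225, 4, 3, 6], [396.7, 226.2]), ([395, 229, 5, 6, 9], [397.7, 231.9]), ([173, 261, 4, 3, 7], [174.9, 262.0])]
top blue [([282, 223, 3, 4, 7], [282.9, 224.4]), ([284, 224, 3, 5, 7], [285.4, 226.4])]
side red [([146, 180, 19, 15, 219], [155.1, 186.5]), ([276, 293, 10, 11, 82], [280.9, 298.2])]
side blue [([223, 228, 5, 12, 44], [225.3, 233.0])]
```

```bash
python3 - <<'E'
from h import *
from scipy.optimize import least_squares
np.set_printoptions(precision=1,suppress=True)
im=cv2.imread('pics/top0.png'); hsv=cv2.cvtColor(im,cv2.COLOR_BGR2HSV)
m=(hsv[...,1]<60).astype('uint8'); n,l,s,ce=cv2.connectedComponentsWithStats(m)
k=l[230,372] or l[195,290]; 
k=max(range(1,n),key=lambda i:s[i,4] if abs(ce[i][0]-324)<15 and abs(ce[i][1]-232)<15 else 0); print(s[k],ce[k])
cn=cv2.findContours((l==k).astype('uint8'),cv2.RETR_CCOMP,cv2.CHAIN_APPROX_NONE)[0]
for c in sorted(cn,key=len)[-2:]:
    for z in (46,60):
        X=np.array([atz('top',*p[0],z)[:2] for p in c])
        r=least_squares(lambda q:np.hypot(X[:,0]-q[0],X[:,1]-q[1])-q[2],[517,-11,130],loss='soft_l1',f_scale=2); print(len(c),z,r.x)
E
```

```text
[ 265  173  143  118 4339] [324.2 233.1]
269 46 [522.5 -11.1 110.1]
269 60 [521.6  -9.4 108.5]
422 46 [521.  -10.  138.7]
422 60 [520.1  -8.3 136.7]
```

Request:
apply_moves --pt "0 -33 -31 0 -0.06" --pt "0 -66 -62 0 -0.12" --pt "0 -100 -94 0 -0.2" --pt "0 -133 -126 0 -0.25" --pt "0 -166 -157 0 -0.3" --pt "0 -200 -189 0 -0.301" --pt "0 -233 -220 0 -0.301" --pt "0 -266 -251 0 -0.301" --force 40

```text
clock: 1.9
eef_pos: [343.2, 205.1, 205.1]
ee_rot: [3.141, 0.001, -3.141]
force: [0.9, 0.2, -0.2]
width: 0.0
gripper_force: 0.0
```

Request:
apply_moves --pt "0 -23 -39 0 0" --pt "0 -46 -79 0 0" --pt "0 -69 -118 0 0" --pt "0 -92 -158 0 0" --pt "0 -115 -197 0 0" --pt "0 -138 -237 0 0" --pt "0 -160 -276 0 0" --pt "0 -179 -312 0 0"

```text
clock: 2.7
eef_pos: [522.5, -107.3, 204.8]
ee_rot: [-3.141, 0.0, 3.141]
force: [0.9, -0.6, 0.2]
width: -0.0
gripper_force: 0.0
```

Request:
apply_moves --pt "0 0 0 30 0" --pt "0 0 0 60 0" --pt "0 0 0 80 0" --pt "0 0 0 93 0" --pt "0 0 0 93 0" --pt "0 0 0 93 0" --pt "0 0 0 93 0" --pt "0 0 0 93 0"

```text
clock: 3.5
eef_pos: [522.2, -105.3, 112.8]
ee_rot: [-3.141, 0.002, -3.141]
force: [-0.5, 0.3, -0.2]
width: -0.1
gripper_force: 0.0
```

```bash
python3 - <<'E'
from h import *
from workcell import sensors
s=sensors.sense(); print(s['clock'],s['eef_pos'],s['force'])
a=eyes.read_camera('side')[200:384,170:380]; 
cv2.imwrite('pics/s1.png',cv2.resize(a[...,::-1],(685,600),interpolation=cv2.INTER_CUBIC))
E
```

```text
3.5 [ 522.2202001  -105.30469459  112.77867095] [-0.5179337   0.26337389 -0.15413264]
```

View pics/s1.png

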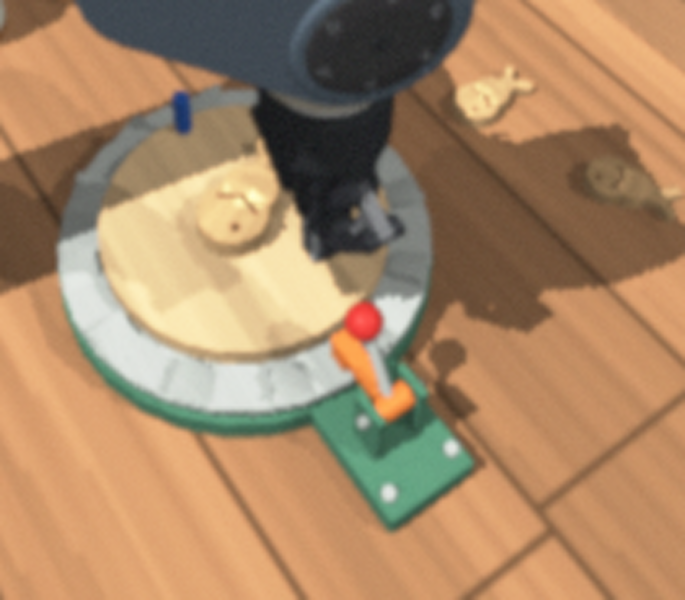

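Request:
apply_moves --pt "0 0 -8 7 0" --pt "0 0 -18 7 0" --pt "0 0 -27 7 0" --pt "0 0 -36 7 0" --pt "0 0 -45 7 0" --pt "0 0 -54 7 0" --pt "0 0 -63 7 0" --pt "0 0 -73 7 0"

```text
clock: 4.35
eef_pos: [521.7, -179.0, 104.8]
ee_rot: [-3.142, 0.0, -3.141]
force: [0.4, -0.3, -0.5]
width: -0.3
gripper_force: 0.0
```

Request:
apply_moves --pt "0 0 -6 0 0" --pt "0 0 -8 0 0" --pt "0 0 -8 0 0" --pt "0 0 10 0 0" --pt "0 0 35 0 0" --pt "0 0 50 0 0" --pt "0 0 50 -30 0" --pt "0 0 50 -60 0"

```text
clock: 5.15
eef_pos: [521.3, -127.2, 165.1]
ee_rot: [3.141, -0.002, -3.14]
force: [0.3, -0.9, 0.1]
width: 0.1
gripper_force: 0.0
```

```bash
python3 - <<'E'
from h import *
from workcell import sensors
s=sensors.sense(); print(s['clock'],s['eef_pos'],s['force'])
im=eyes.read_camera('side')
print([(round(d['score'],2),d['location'][0]*512,d['location'][1]*384) for n in('ball','peg') for d in eyes.landmark_of('side',n)], proj('side',[523,-218,118]),proj('side',[526,86,80]))
E
```

```text
5.15 [ 521.27840674 -127.24091711  165.09991248] [ 0.29481692 -0.87011299  0.09277517]
[(0.91, 278.1184, 300.096), (0.8, 227.0208, 234.3168), (0.5, 157.3888, 197.18399999999997)] [302.70610662 323.51628938] [224.97951753 234.81267724]
```

```bash
python3 - <<'E'
from h import *
a=eyes.read_camera('side')[200:384,170:380]; 
cv2.imwrite('pics/s2.png',cv2.resize(a[...,::-1],(685,600),interpolation=cv2.INTER_CUBIC))
E
```

```text
(no output)
```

View pics/s2.png

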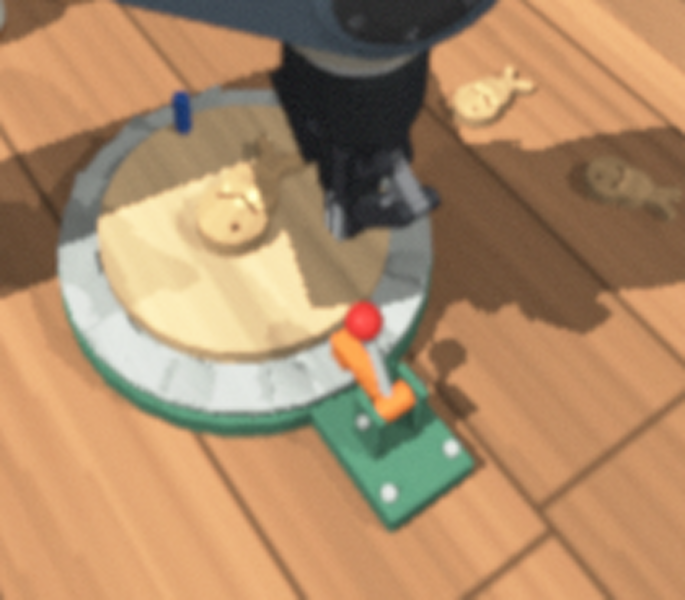

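Request:
apply_moves --pt "0 0 18 0 0" --pt "0 0 18 30 0" --pt "0 0 18 59 0" --pt "0 0 18 59 0" --pt "0 0 0 59 0" --pt "0 0 -20 59 0" --pt "0 0 -35 59 0" --pt "0 0 -45 59 0"

```text
clock: 6.15
eef_pos: [521.8, -174.3, 106.2]
ee_rot: [-3.141, 0.0, 3.141]
force: [0.4, 1.3, 0.8]
width: 0.1
gripper_force: 0.0
```

```bash
python3 - <<'E'
from h import *
from workcell import sensors
s=sensors.sense(); print(s['clock'],s['eef_pos'],s['force'])
a=eyes.read_camera('side')[200:384,170:380]; 
cv2.imwrite('pics/s3.png',cv2.resize(a[...,::-1],(685,600),interpolation=cv2.INTER_CUBIC))
E
```

```text
6.15 [ 521.77789123 -174.32617621  106.24932503] [0.43938624 1.34549925 0.81311219]
```

View pics/s3.png

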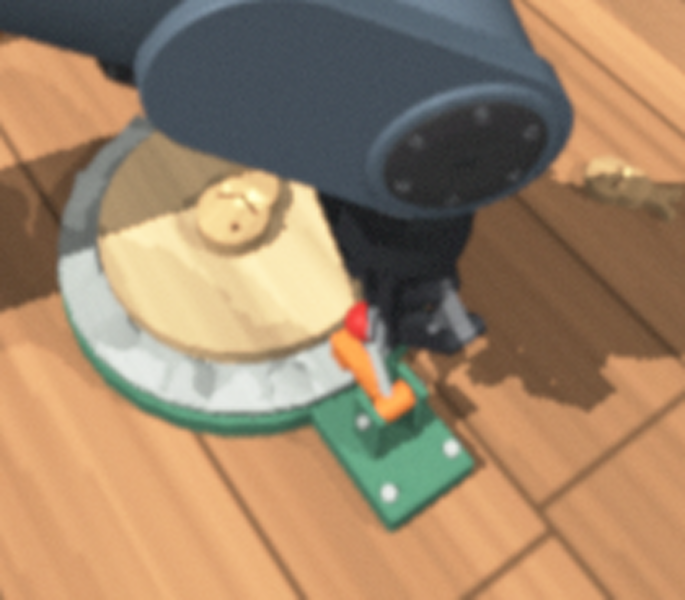

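```bash
python3 - <<'E'
from h import *
for X in ([522,-105,113],[521.8,-174.3,106.2]):
    p=proj('side',X); print(p,(p-[170,200])*3.26)
p=proj('top',[521.8,-174.3,106.2]);print(p)
a=eyes.read_camera('wrist'); b=eyes.read_camera('top')[170:290,250:450]
cv2.imwrite('pics/w3.png',np.hstack([cv2.resize(a,(400,300)),cv2.resize(b,(400,300))])[...,::-1])
E
```

```text
[268.10973678 283.08496106] [319.83774191 270.85697306]
[287.91876215 309.49677793] [384.41516461 356.95949605]
[402.5629123  229.60565523]
```

View pics/w3.png

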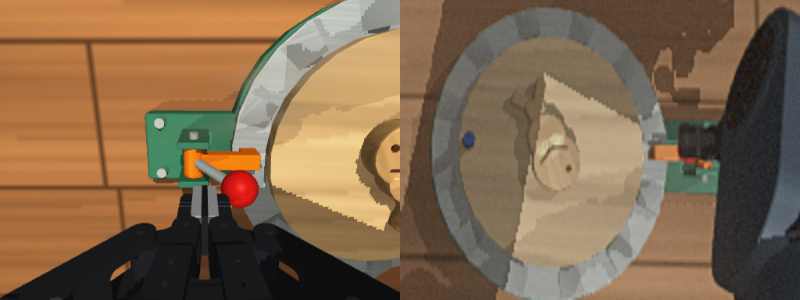

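```bash
python3 - <<'E'
from h import *
np.set_printoptions(precision=1,suppress=True)
K,R,t=cam('wrist'); print('cam',-R.T@t, K[0,0]); print('side cam',-cam('side')[1].T@cam('side')[2])
b=atz('wrist',307,241,118);print('ball',b)
print('TCP in wrist(400 scale)',proj('wrist',[521.8,-174.3,106.2])/1.28)
for dx in(-11,11):
  for z in (106,125): print(dx,z,proj('wrist',[521.8+dx,-174.3,z])/1.28)
for X in ([523,-185,62],[522.5,-153,118]): print(proj('wrist',X)/1.28)
d=eyes.landmark_of('wrist','ball'); e=eyes.landmark_of('wrist','pivot')
for n,z in(('ball',118),('pivot',62),('nose',45),('hub',60)):
    for d in eyes.landmark_of('wrist',n)[:2]:
        u,v=d['location'][0]*512,d['location'][1]*384; print(n,d['score'],u/1.28,v/1.28,atz('wrist',u,v,z))
E
```

```text
cam [ 446.2 -173.6  275.5] 330.75541170343905
side cam [ 275.6 -425.6  775.6]
ball [ 521.4 -149.8  118. ]
TCP in wrist(400 scale) [203.2 181.7]
-11 106 [203.2 167.1]
-11 125 [203.1 177.9]
11 106 [203.2 195.5]
11 125 [203.2 208.9]
[191.2 162.2]
[235.  189.8]
ball 0.97 237.44 190.23 [ 522.8 -150.5  118. ]
pivot 0.65 194.0 159.54000000000002 [ 520.5 -181.7   62. ]
nose 0.92 247.04000000000002 154.14000000000001 [ 521.1 -132.6   45. ]
```

```bash
python3 - <<'E'
from h import *
np.set_printoptions(precision=0,suppress=True)
f=lambda X:(proj('side',X)-[170,200])*3.26
for z in(106,135):
  for dx in(-11,11,25):
    print(z,dx,[f([521.8+dx,-174.3+dy,z]) for dy in(-8,8)])
a=cv2.imread('pics/w3.png')[130:280,120:320]; s=cv2.imread('pics/s3.png')[200:425,280:580]
cv2.imwrite('pics/z.png',np.hstack([cv2.resize(a,(400,300),interpolation=2),cv2.resize(s,(400,300),interpolation=2)]))
E
```

```text
106 -11 [array([378., 376.]), array([363., 357.])]
106 11 [array([406., 358.]), array([390., 338.])]
106 25 [array([424., 346.]), array([407., 327.])]
135 -11 [array([381., 354.]), array([365., 334.])]
135 11 [array([410., 335.]), array([393., 315.])]
135 25 [array([427., 323.]), array([411., 303.])]
```

View pics/z.png

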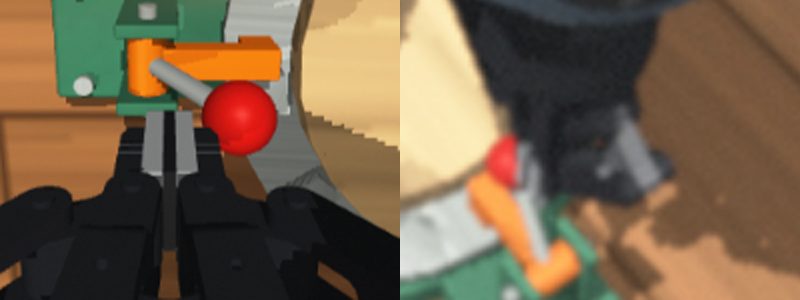

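The side and wrist views together suggest the fingers passed over the ball: the real tips sit about 25–30 mm higher than I assumed. I'll raise the tool, go back, descend lower and take one look with the wrist camera.

Request:
apply_moves --pt "0 0 0 -30 0" --pt "0 0 30 -35 0" --pt "0 0 70 -35 0" --pt "0 0 72 0 0" --pt "0 0 72 20 0" --pt "0 0 72 20 0" --pt "0 0 72 20 0" --pt "0 0 72 20 0"

```text
clock: 7.4
eef_pos: [522.4, -101.5, 87.0]
ee_rot: [-3.141, 0.002, -3.142]
force: [-0.4, -0.1, 0.2]
width: 0.2
gripper_force: 0.0
```

```bash
python3 - <<'E'
from h import *
from workcell import sensors
s=sensors.sense(); print(s['clock'],s['eef_pos'],s['force'],s['width'])
a=eyes.read_camera('wrist'); b=eyes.read_camera('side')[200:384,170:380]
cv2.imwrite('pics/w4.png',np.hstack([cv2.resize(a,(400,300)),cv2.resize(b,(342,300))])[...,::-1])
P=s['eef_pos']
print(proj('wrist',P)/1.28,proj('wrist',P+[-11,0,0])/1.28,(proj('side',P)-[170,200])*1.63+[400,0])
E
```

```text
7.4 [ 522.4168943  -101.51819935   87.00509278] [-0.39523594 -0.05644525  0.23261682] 0.22321410746941853
[204.44625738 181.51994011] [204.44290247 167.07851475] [558.32728413 143.71006098]
```

View pics/w4.png

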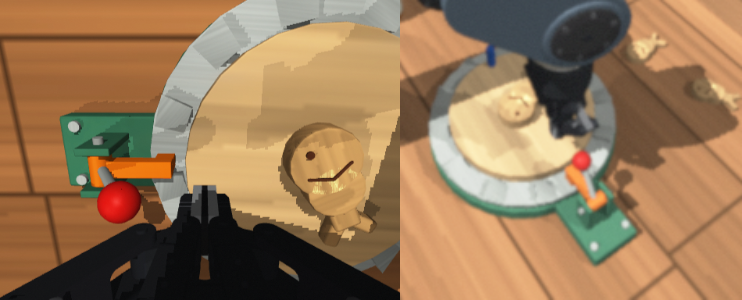

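Request:
apply_moves --pt "0 0 -6 7 0" --pt "0 0 -16 7 0" --pt "0 0 -26 7 0" --pt "0 0 -36 7 0" --pt "0 0 -46 7 0" --pt "0 0 -54 7 0" --pt "0 0 -62 7 0" --pt "0 0 -62 7 0"

```text
clock: 8.3
eef_pos: [521.7, -164.2, 78.8]
ee_rot: [-3.141, 0.0, 3.141]
force: [0.6, 0.4, -0.2]
width: 0.3
gripper_force: 0.0
```

```bash
cat > st.py <<'E'
from h import *
from workcell import sensors
import sys
s=sensors.sense(); print(s['clock'],s['eef_pos'].round(1),s['force'].round(1))
for c in sys.argv[1].split(','):
    eyes.read_camera(c)
    for n,z in [('ball',float(sys.argv[2])),('peg',80),('nose',45)]:
        for d in eyes.landmark_of(c,n)[:2]:
            u,v=d['location'][0]*512,d['location'][1]*384; print(c,n,round(d['score'],2),round(u,1),round(v,1),atz(c,u,v,z).round(1))
E
python3 st.py side,wrist 125
```

```text
8.3 [ 521.7 -164.2   78.8] [ 0.6  0.4 -0.2]
side ball 0.81 296.1 315.8 [ 519.8 -200.8  125. ]
side peg 0.85 224.6 235.3 [524.4  85.1  80. ]
side nose 0.54 276.1 301.1 [ 534.9 -120.1   45. ]
wrist ball 0.92 158.0 273.9 [ 520.4 -206.7  125. ]
wrist ball 0.22 312.3 237.2 [ 503.4 -142.3  125. ]
wrist nose 0.71 156.2 275.3 [ 569.5 -236.4   45. ]
wrist nose 0.64 309.5 239.7 [ 542.3 -130.7   45. ]
```

Request:
apply_moves --pt "0 0 -6 0 0" --pt "0 0 -12 0 0" --pt "0 0 -16 0 0" --pt "0 0 -16 0 0" --pt "0 0 0 0 0" --pt "0 0 40 0 0" --pt "0 0 60 -30 0" --pt "0 0 60 -75 0"

```text
clock: 9.5
eef_pos: [519.8, -99.6, 152.6]
ee_rot: [3.14, -0.005, -3.139]
force: [-0.0, -0.7, 1.0]
width: 0.1
gripper_force: 0.0
```

```bash
python3 st.py side 118
```

```text
9.5 [519.8 -99.6 152.6] [-0.  -0.7  1. ]
side ball 0.77 279.0 302.1 [ 512.5 -155.7  118. ]
side peg 0.71 225.7 235.4 [526.5  83.4  80. ]
side nose 0.96 275.9 309.9 [ 521.7 -137.    45. ]
side nose 0.68 290.9 322.9 [ 530.3 -179.5   45. ]
```

```bash
python3 - <<'E'
from h import *
from scipy.spatial.transform import Rotation as Ro
np.set_printoptions(precision=1,suppress=True)
# wrist cam pose relative to tool (level tool): now; TCP
from workcell import sensors
P=sensors.sense()['eef_pos']; K,R,t=cam('wrist'); C=-R.T@t
off=C-P; P2=np.array([521.7,-164.2,78.8]); t2=-R@(P2+off)
for a in np.arange(0,1.1,.15):
    th=a-np.pi/6; X=[522.5,-184.5-65*np.sin(th),62+65*np.cos(th)]
    x=K@(R@X+t2); print(round(a,2),np.array(X),'side',proj('side',X),'wrist@-164',x[:2]/x[2])
E
```

```text
0.0 [ 522.5 -152.   118.3] side [281.8 298.1] wrist@-164 [289.2 270.3]
0.15 [ 522.5 -160.8  122.5] side [284.5 300.3] wrist@-164 [269.7 275.4]
0.3 [ 522.5 -170.1  125.4] side [287.4 303.1] wrist@-164 [247.9 279. ]
0.45 [ 522.5 -179.7  126.8] side [290.5 306.4] wrist@-164 [224.7 280.8]
0.6 [ 522.5 -189.5  126.8] side [293.6 310.2] wrist@-164 [201.5 280.8]
0.75 [ 522.5 -199.1  125.3] side [296.6 314.3] wrist@-164 [179.4 278.9]
0.9 [ 522.5 -208.4  122.4] side [299.5 318.7] wrist@-164 [159.4 275.2]
1.05 [ 522.5 -217.2  118.2] side [302.2 323.3] wrist@-164 [142.5 270.1]
```

Request:
apply_moves --pt "0 0 0 30 0" --pt "0 0 0 60 0" --pt "0 0 0 74 0" --pt "0 0 -20 74 0" --pt "0 0 -40 74 0" --pt "0 0 -50 74 0" --pt "0 0 -58 74 0" --pt "0 0 -64 74 0"

```text
clock: 10.5
eef_pos: [521.6, -167.5, 79.7]
ee_rot: [3.141, -0.0, 3.142]
force: [-0.1, -0.1, 0.2]
width: 0.1
gripper_force: 0.1
```

```bash
cat > fr.py <<'E'
from h import *
import sys
a=eyes.read_camera('wrist'); b=eyes.read_camera('side')[200:384,170:416]
cv2.imwrite(sys.argv[1],np.hstack([cv2.resize(a,(400,300)),cv2.resize(b,(400,300))])[...,::-1])
for c in('wrist','side'):
    for d in eyes.landmark_of(c,'ball')[:1]: print(c,d['score'],d['location'][0]*512,d['location'][1]*384)
E
python3 fr.py pics/f1.png; python3 fr.py pics/f2.png
```

```text
wrist 0.57 199.0144 275.2128
side 0.83 292.8128 313.49760000000003
wrist 0.61 156.416 268.9152
side 0.91 301.7216 322.21439999999996
```

```bash
python3 -c "
import cv2,numpy as np
cv2.imwrite('pics/m1.png',np.vstack([cv2.imread('pics/f1.png'),cv2.imread('pics/f2.png')]))"
```

```text
(no output)
```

View pics/m1.png

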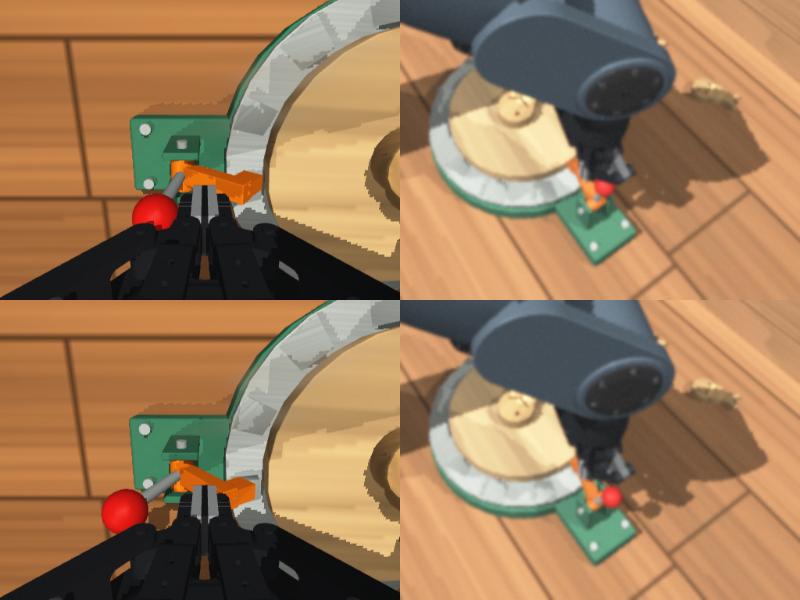

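Request:
apply_moves --pt "0 0 0 -10 0" --pt "0 0 0 -25 0" --pt "0 0 0 -45 0" --pt "0 0 0 -75 0" --pt "0 0 0 -110 0" --pt "0 0 20 -110 0" --pt "0 0 60 -110 0" --pt "0 0 100 -110 0"

```text
clock: 11.7
eef_pos: [521.6, -66.3, 190.8]
ee_rot: [-3.141, 0.001, 3.14]
force: [0.2, 0.3, 0.0]
width: 0.4
gripper_force: 0.0
```

```bash
python3 st.py side,top 118
```

```text
11.7 [521.6 -66.3 190.8] [0.2 0.3 0. ]
side ball 0.58 299.6 323.6 [ 518.  -214.7  118. ]
side peg 0.6 225.0 234.0 [527.4  88.2  80. ]
side nose 0.85 278.5 298.2 [ 543.7 -117.4   45. ]
```

Request:
apply_moves --pt "0 10 40 0 0" --pt "0 20 80 0 0" --pt "0 30 120 0 0" --pt "0 38 151 0 0" --pt "0 38 151 30 0" --pt "0 38 151 65 0" --pt "0 38 151 90 0" --pt "0 38 151 100 0"

```text
clock: 12.9
eef_pos: [482.7, 83.1, 87.8]
ee_rot: [-3.141, -0.003, 3.141]
force: [-0.5, -0.1, -0.2]
width: -0.1
gripper_force: 0.0
```

Request:
apply_moves --pt "0 0 0 3 0" --pt "0 0 0 6 0" --pt "0 0 0 10 0" --pt "0 0 0 14 0" --pt "0 0 0 18 0" --pt "0 0 0 20 0" --pt "0 0 0 20 0" --pt "0 0 0 20 0"

```text
clock: 13.7
eef_pos: [483.7, 83.8, 69.9]
ee_rot: [3.142, 0.0, -3.141]
force: [0.2, -0.4, 0.6]
width: 0.0
gripper_force: 0.0
```

```bash
python3 - <<'E'
from h import *
from workcell import sensors
s=sensors.sense(); print(s['clock'],s['eef_pos'].round(1),s['force'].round(1))
a=eyes.read_camera('wrist'); b=eyes.read_camera('side')[190:374,150:396]; cv2.imwrite('pics/g1.png',np.hstack([cv2.resize(a,(400,300)),cv2.resize(b,(400,300))])[...,::-1])
for n,z in(('peg',80),('hub',60)):
    for d in eyes.landmark_of('wrist',n)[:2]: u=np.array(d['location'])*[512,384]; print(n,d['score'],u,atz('wrist',*u,z))
print(proj('wrist',s['eef_pos']))
E
```

```text
13.7 [483.7  83.8  69.9] [ 0.2 -0.4  0.6]
[261.71005675 231.95094105]
```

Request:
apply_moves --pt "0 -8 1 0 0" --pt "0 -16 2 0 0.03" --pt "0 -24 3 0 0.06" --pt "0 -30 3 0 0.11" --pt "0 -36 3 0 0.17" --pt "0 -42 3 0 0.23" --pt "0 -46 3 0 0.28" --pt "0 -50 3 0 0.32"

```text
clock: 14.7
eef_pos: [534.0, 86.9, 69.7]
ee_rot: [-3.141, -0.001, 2.82]
force: [-2.3, -0.9, 0.9]
width: 0.1
gripper_force: 0.9
```

```bash
python3 st.py side,top 118; python3 - <<'E'
from h import *
a=eyes.read_camera('wrist'); b=eyes.read_camera('side')[190:374,150:396]; cv2.imwrite('pics/g2.png',np.hstack([cv2.resize(a,(400,300)),cv2.resize(b,(400,300))])[...,::-1])
E
```

```text
14.7 [534.   86.9  69.7] [-2.3 -0.9  0.9]
side ball 0.61 296.1 323.4 [ 512.5 -210.6  118. ]
side peg 0.83 236.6 233.2 [553.1  73.6  80. ]
side nose 0.9 279.4 301.7 [ 540.2 -125.5   45. ]
top ball 0.67 426.7 228.6 [ 524.2 -222.4  118. ]
top nose 0.81 387.2 226.3 [ 533. -158.   45.]
```

Request:
apply_moves --pt "0 -3 1 0 0.03" --pt "0 -6 1 0 0.07" --pt "0 -9 1 0 0.1" --pt "0 -12 1 0 0.13" --pt "0 -15 1 0 0.16" --pt "0 -18 1 0 0.18" --pt "0 -18 1 0 0.18" --pt "0 -18 1 0 0.18"

```text
clock: 16.0
eef_pos: [551.2, 81.9, 69.8]
ee_rot: [-3.142, 0.0, 2.642]
force: [-0.6, 0.4, 0.0]
width: 0.3
gripper_force: 0.0
```

Request:
apply_moves --pt "0 8 0 0 0" --pt "0 15 0 0 0" --pt "0 15 0 -40 0" --pt "0 15 0 -80 0" --pt "0 40 0 -120 0" --pt "0 80 0 -130 0" --pt "0 120 0 -130 0" --pt "0 160 0 -130 0"

```text
clock: 16.8
eef_pos: [408.7, 159.3, 200.1]
ee_rot: [3.141, 0.001, 2.642]
force: [0.7, 0.5, -0.8]
width: 0.3
gripper_force: 0.0
```

```bash
python3 st.py side,top 118; python3 - <<'E'
from h import *
for c in('top','side'):
    a=eyes.read_camera(c)[...,::-1]; cv2.imwrite(f'pics/{c}5.png',a)
    im=a.astype(int); b,g,r=im[...,0],im[...,1],im[...,2]
    m=((b>60)&(r<b*.55)&(g<b*.7)).astype('uint8'); n,l,s,ce=cv2.connectedComponentsWithStats(m)
    for i in range(1,n):
        if s[i,4]>4: 
            print(c,s[i].tolist(),ce[i].round(1),atz(c,*ce[i],100 if c=='top' else 80).round(1))
E
```

```text
16.8 [408.7 159.3 200.1] [ 0.7  0.5 -0.8]
side ball 0.71 301.7 326.9 [ 517.1 -222.2  118. ]
side peg 0.74 242.3 232.7 [565.9  66.7  80. ]
side nose 0.71 276.9 299.8 [ 538.3 -118.5   45. ]
top ball 0.72 427.0 229.8 [ 521.7 -223.   118. ]
top peg 0.69 287.4 210.5 [562.3  78.6  80. ]
top nose 0.9 387.0 228.9 [ 526.8 -157.5   45. ]
top nose 0.67 323.3 231.0 [518.9  -7.9  45. ]
side [202, 169, 20, 13, 147] [212.4 176.2] [610.9 300.5  80. ]
side [239, 224, 5, 12, 44] [241.2 229.4] [569.5  77.5  80. ]
```

Request:
apply_moves --pt "0 -30 -32 0 -0.06" --pt "0 -60 -64 0 -0.12" --pt "0 -90 -96 0 -0.19" --pt "0 -120 -128 0 -0.25" --pt "0 -150 -160 0 -0.31" --pt "0 -180 -192 0 -0.37" --pt "0 -210 -224 0 -0.44" --pt "0 -240 -256 0 -0.5"

```text
clock: 18.1
eef_pos: [498.8, -183.3, 199.6]
ee_rot: [3.141, -0.0, -3.139]
force: [0.5, -0.1, -0.2]
width: -0.2
gripper_force: 0.0
```

Request:
apply_moves --pt "0 -10 -40 0 0" --pt "0 -20 -80 0 0" --pt "0 -24 -97 0 0" --pt "0 -24 -97 35 0" --pt "0 -24 -97 70 0" --pt "0 -24 -97 100 0" --pt "0 -24 -97 110 0" --pt "0 -24 -97 110 0"

```text
clock: 18.9
eef_pos: [522.0, -277.9, 88.7]
ee_rot: [3.14, -0.002, 3.141]
force: [0.5, -0.6, 0.4]
width: -0.1
gripper_force: 0.0
```

Request:
apply_moves --pt "0 0 10 0 0" --pt "0 0 20 0 0" --pt "0 0 28 0 0" --pt "0 0 36 0 0" --pt "0 0 44 0 0" --pt "0 0 52 0 0" --pt "0 0 58 0 0" --pt "0 0 58 0 0"

```text
clock: 19.7
eef_pos: [524.5, -224.7, 96.6]
ee_rot: [-3.131, 0.007, -3.139]
force: [-22.3, -22.3, 54.6]
width: -0.1
gripper_force: 24.2
```

```bash
python3 st.py side,wrist 125; python3 fr.py pics/k1.png
```

```text
19.7 [ 524.5 -224.7   96.6] [-22.3 -22.3  54.6]
side ball 0.77 298.1 319.1 [ 518.7 -208.3  125. ]
side nose 0.89 276.0 298.2 [ 539.1 -114.2   45. ]
wrist ball 0.88 304.6 251.5 [ 521.4 -204.6  125. ]
wrist nose 0.62 416.9 222.5 [ 539.7 -114.4   45. ]
wrist 0.76 301.6192 248.98559999999998
side 0.76 297.7792 316.992
```

Request:
apply_moves --pt "0 0 -8 0 0" --pt "0 0 -16 0 0" --pt "0 0 -30 0 0" --pt "0 0 -50 0 0" --pt "0 0 -60 0 0" --pt "0 0 -60 0 0" --pt "0 0 -60 0 0" --pt "0 0 -60 0 0"

```text
clock: 21.1
eef_pos: [522.5, -279.4, 89.6]
ee_rot: [3.141, -0.0, -3.141]
force: [0.1, -0.1, 0.5]
width: 0.2
gripper_force: 0.0
```

```bash
python3 st.py side 118; python3 fr.py pics/k2.png;  python3 -c "
import cv2,numpy as np
cv2.imwrite('pics/m2.png',np.vstack([cv2.imread('pics/k1.png'),cv2.imread('pics/k2.png')]))"
```

```text
21.1 [ 522.5 -279.4   89.6] [ 0.1 -0.1  0.5]
side ball 0.62 302.1 322.6 [ 523.2 -215.9  118. ]
side nose 0.58 278.0 298.8 [ 542.  -117.9   45. ]
wrist 0.71 393.6256 253.01760000000002
side 0.61 301.312 325.5168
```

View pics/m2.png

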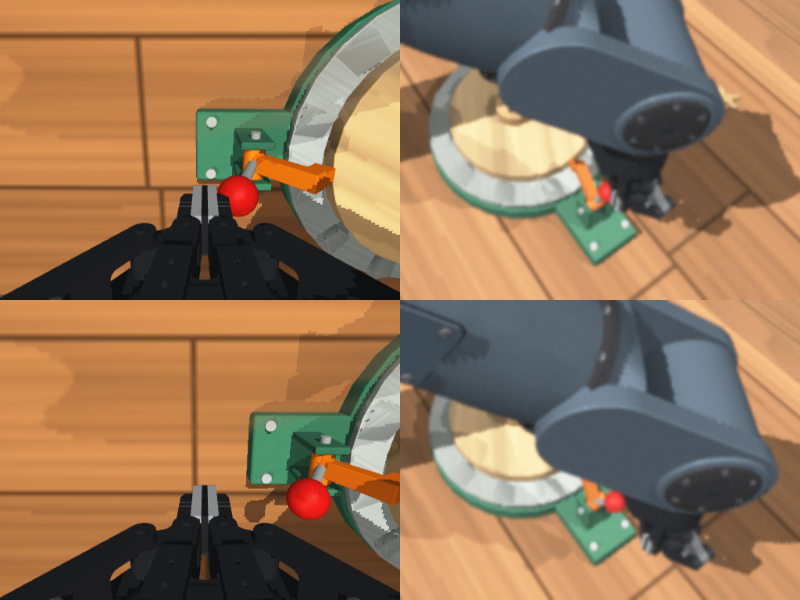

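Thrown-over ball at wrist (308,498) in the lower-left tile; the knuckles of the finger, wider than the tips, wedged onto the ball. I'll turn the tool a quarter so its narrow side leads.

```bash
python3 -c "
from workcell import sensors
s=sensors.sense(); print(s['joints'].round(2),s['clock'])"
```

```text
[-0.57  0.56  1.63  0.    0.94 -2.14] 21.5
```

Request:
apply_moves --pt "0 0 -5 -40 0.14" --pt "0 0 -5 -40 0.28" --pt "0 0 -5 -40 0.42" --pt "0 0 -5 -40 0.56" --pt "0 0 -5 -40 0.7" --pt "0 0 -5 -40 0.84" --pt "0 0 -5 -40 0.98" --pt "0 0 -5 -40 1.12"

```text
clock: 22.3
eef_pos: [522.6, -284.9, 129.8]
ee_rot: [-3.142, -0.0, 2.016]
force: [-0.1, 0.1, -0.1]
width: 0.4
gripper_force: 0.0
```

Request:
apply_moves --pt "0 0 0 0 0.14" --pt "0 0 0 0 0.28" --pt "0 0 0 0 0.42" --pt "0 0 0 0 0.451" --pt "0 0 0 0 0.451" --pt "0 0 0 10 0.451" --pt "0 0 0 20 0.451" --pt "0 0 0 20 0.451"

```text
clock: 23.1
eef_pos: [521.7, -284.3, 107.7]
ee_rot: [-3.139, -0.002, 1.571]
force: [-0.1, 0.5, -0.3]
width: 0.5
gripper_force: 0.0
```

```bash
python3 st.py wrist 118; python3 - <<'E'
from h import *
from workcell import sensors
P=sensors.sense()['eef_pos']; print(proj('wrist',P),proj('wrist',P+[0,11,0]),proj('wrist',P+[0,11,20]),proj('wrist',P+[0,11,40]))
a=eyes.read_camera('wrist'); cv2.imwrite('pics/q1.png',a[...,::-1])
g=cv2.cvtColor(a,cv2.COLOR_RGB2GRAY)
x=int(round(proj('wrist',P)[0])); print(g[190:384:6,x-40:x+41:8])
E
```

```text
23.1 [ 521.7 -284.3  107.7] [-0.1  0.5 -0.3]
wrist ball 0.65 261.5 104.7 [ 521.9 -216.4  118. ]
[262.42213111 231.26761318] [262.43642612 212.72595077] [262.57144414 227.15242486] [262.74268315 245.44905918]
[[132 134 125 133 130 143 146 140 136 147 136]
 [149 151 140 150 146 161 166 158 156 167 156]
 [149 152 140 150 145 162 166 160 155 167 155]
 [149 151 140 150 146 162 166 159 158 168 155]
 [149 150 140 150 146 162 166 159 157 167 155]
 [149 150 141 149 145 162 166 159 157 167 155]
 [149 151 141 150 146 163 168 159 158 167 155]
 [150 151 141 149 145 161 168 159 160 166 155]
 [150 153 143 150  77  14  77 159 159 165 155]
 [150 152 141 132  78  13  78 159 159 166 155]
 [148 152  17  56  72  12  73  18  16 165 155]
 [149  51  16  72  72  13  73  35  16 163 154]
 [148  17  17  72  73  14  73  74  17  38 155]
 [149  15  17  72  73  13  73  73  17  16 154]
 [149  16  15  73  73  14  72  72  16  17 154]
 [149  16  16  18  75  19  41  16  16  15 155]
 [ 17  16  38  15  15  19  16  16  20  16  17]
 [ 17  16  17  16  17  18  16  17  17  18  17]
 [ 16  16  16  17  16  18  16  15  17  16  16]
 [ 15  16  16  17  16  18  15  17  16  16  17]
 [ 15  17  15  16  17  17  16  16  16  15  14]
 [ 16  17  13  17  17  18  17  16  16  16  15]
 [ 17  17  16  14  17  29  18  17  16  16  18]
 [ 17  16  16  14  17 161  16  15  16  16  16]
 [ 17  16  16  15  22 161  17  16  15  17  18]
 [ 15  16  16  16  15 161  16  15  15  16  17]
 [ 16  15  16  16  18 159  16  15  17  16  16]
 [ 15  17  17  15  18 158  17  19  17  14  16]
 [ 14  15  17  18  15  63  16  16  17  18  16]
 [ 15  15  14  14  15  15  14  16  15  17  16]
 [ 16  16  16  16  16  15  15  13  15  16  16]
 [ 16  15  14  16  16  17  16  15  15  17  16]
 [ 16  16  17  15  16  16  16  16  15  15  16]]
```

Request:
apply_moves --pt "0 15 1 0 0" --pt "0 30 1 0 0" --pt "0 40 1 0 0" --pt "0 45 1 0 0" --pt "0 49 1 0 0" --pt "0 53 1 0 0" --pt "0 57 1 0 0" --pt "0 57 1 0 0"

```text
clock: 24.15
eef_pos: [523.6, -227.6, 109.8]
ee_rot: [-3.142, -0.0, 1.571]
force: [-0.4, -0.0, 0.8]
width: 0.1
gripper_force: 0.0
```

```bash
python3 st.py side,wrist 120
```

```text
24.15 [ 523.6 -227.6  109.8] [-0.4 -0.   0.8]
side ball 0.7 299.1 322.9 [ 517.3 -213.7  120. ]
side nose 0.66 278.0 298.1 [ 543.  -116.5   45. ]
wrist ball 0.55 254.7 214.8 [ 519.6 -214.4  120. ]
wrist nose 0.83 258.0 69.1 [ 520.8 -139.5   45. ]
```

Request:
apply_moves --pt "0 0 0 -15 0" --pt "0 -20 -1 -15 0" --pt "0 -45 -1 -15 0" --pt "0 -52 -1 0 0" --pt "0 -52 -1 26 0" --pt "0 -52 -1 29 0" --pt "0 -52 -1 29 0" --pt "0 -52 -1 29 0"

```text
clock: 25.35
eef_pos: [523.0, -279.8, 81.5]
ee_rot: [3.141, 0.0, 1.571]
force: [0.4, -0.0, 0.9]
width: 0.1
gripper_force: 0.0
```

Request:
apply_moves --pt "0 10 0 0 0" --pt "0 20 0 0 0" --pt "0 28 0 0 0" --pt "0 32 0 0 0" --pt "0 36 0 0 0" --pt "0 40 0 0 0" --pt "0 44 0 0 0" --pt "0 44 0 0 0"

```text
clock: 26.15
eef_pos: [522.6, -235.6, 80.8]
ee_rot: [-3.142, -0.0, 1.571]
force: [1.1, -0.1, 0.4]
width: -0.1
gripper_force: 0.1
```

```bash
python3 st.py side,wrist 120
```

```text
26.15 [ 522.6 -235.6   80.8] [ 1.1 -0.1  0.4]
side ball 0.76 297.8 325.3 [ 512.1 -216.   120. ]
side nose 0.48 279.1 297.1 [ 546.5 -115.9   45. ]
wrist ball 0.91 257.7 216.0 [ 520.5 -211.8  120. ]
wrist nose 0.65 262.1 38.3 [ 522.5 -132.8   45. ]
```

Near contact with no notable force yet, so I'll keep pushing slowly.

Request:
apply_moves --pt "0 3 0 0 0" --pt "0 6 0 0 0" --pt "0 9 0 0 0" --pt "0 12 0 0 0" --pt "0 14 0 0 0" --pt "0 16 0 0 0" --pt "0 16 0 0 0" --pt "0 16 0 0 0"

```text
clock: 27.35
eef_pos: [522.6, -219.9, 80.8]
ee_rot: [-3.142, -0.0, 1.571]
force: [-0.1, 0.5, 0.3]
width: 0.1
gripper_force: 0.0
```

```bash
python3 st.py side,wrist 125
```

```text
27.35 [ 522.6 -219.9   80.8] [-0.1  0.5  0.3]
side ball 0.65 294.9 311.9 [ 523.1 -193.1  125. ]
side ball 0.57 244.9 278.3 [483.6 -73.3 125. ]
side peg 0.74 242.1 278.2 [492.9 -45.2  80. ]
side nose 0.55 275.4 302.3 [ 531.8 -121.5   45. ]
wrist ball 0.61 258.5 225.5 [ 520.9 -198.   125. ]
wrist nose 0.65 258.0 65.5 [ 520.1 -131.2   45. ]
```

Request:
apply_moves --pt "0 2 0 0 0" --pt "0 4 0 0 0" --pt "0 6 0 0 0" --pt "0 8 0 0 0" --pt "0 10 0 0 0" --pt "0 12 0 0 0" --pt "0 14 0 0 0" --pt "0 14 0 0 0"

```text
clock: 28.55
eef_pos: [522.6, -205.7, 80.8]
ee_rot: [-3.141, -0.0, 1.571]
force: [0.5, 0.1, -0.8]
width: -0.2
gripper_force: 0.0
```

```bash
python3 st.py side,wrist 118
```

```text
28.55 [ 522.6 -205.7   80.8] [ 0.5  0.1 -0.8]
side ball 0.55 279.1 298.2 [ 517.9 -148.9  118. ]
side nose 0.57 277.4 308.2 [ 526.9 -135.6   45. ]
wrist ball 0.79 255.7 142.3 [ 519.8 -151.   118. ]
wrist nose 0.81 258.9 101.2 [ 520.6 -137.2   45. ]
```

Request:
apply_moves --pt "0 -10 0 0 0" --pt "0 -30 0 0 0" --pt "0 -60 0 0 0" --pt "0 -80 0 -40 0" --pt "0 -80 0 -80 0" --pt "0 -80 -40 -120 0" --pt "0 -80 -80 -130 0" --pt "0 -80 -120 -130 0"

```text
clock: 29.75
eef_pos: [401.7, -287.0, 213.0]
ee_rot: [3.139, 0.003, 1.571]
force: [0.5, -1.3, -0.2]
width: -0.3
gripper_force: 0.0
```

```bash
python3 st.py side,top 118; python3 - <<'E'
from h import *
for n,z,a in(('jar_mid',50,0),('tin_mid',45,0),('mallet_mid',36,0),('carving_mid',71,0)):
    for c in('top','side'):
        d=eyes.landmark_of(c,n)[:1]
        for e in d: u=np.array(e['location'])*[512,384]; print(c,n,u.round(1),atz(c,*u,z).round(0))
a=eyes.read_camera('side')[200:384,150:396]; b=eyes.read_camera('top')[160:310,230:430]
cv2.imwrite('pics/end.png',np.hstack([cv2.resize(a,(400,300)),cv2.resize(b,(400,300))])[...,::-1])
E
```

```text
29.75 [ 401.7 -287.   213. ] [ 0.5 -1.3 -0.2]
top ball 0.74 394.8 229.1 [ 521.8 -153.9  118. ]
top peg 0.78 288.5 208.9 [566.1  76.   80. ]
top nose 0.55 376.0 231.7 [ 519.7 -131.6   45. ]
top jar_mid [177.8 256.5] [452. 334.  50.]
top tin_mid [170.4 180.6] [634. 364.  45.]
top mallet_mid [177.3 259. ] [446. 339.  36.]
top carving_mid [322.5 227.5] [525.  -3.  71.]
side carving_mid [362.6 253.3] [ 775. -148.   71.]
```

View pics/end.png

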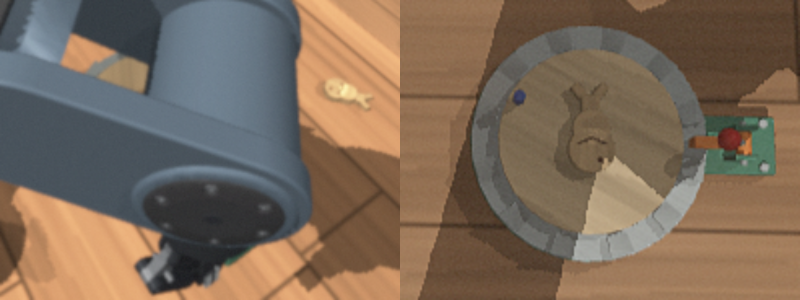

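The top view shows the peg turned about 30° to crop (519,97), the ball back at its home spot (730,140) and the fish still on the table. The jar and tin still measure where they stood to within about 15 mm. The last mallet reading fell on the jar, but no move went near the mallet.

```bash
python3 -c "
from workcell import hand_in
print(hand_in())"
```

```text
the job is handed in; nothing more can be done
None
```

The job is handed in: the turntable sits one notch back (about 0.49 rad by the cameras) with the pawl home again and the carving still on it, at about 30 s; it took four tries to throw the pawl, and one push on the ball jammed, with about 55 N upward at the wrist, before I backed off.

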